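# Stand the tamper kit case on the bar tray's mat, heavy end down

## Task

The barista's closed kit case lies on the counter with a steel tamper hidden in one end. Lift it to feel which end hangs heavier, then stand it upright on its heavy end in the middle of the rubber mat in the bar tray, let go and leave it steady. Do not turn it heavy end up at any time, do not drop it, and leave the milk pitcher, cocoa shaker, bean jar and portafilter where they stand.

Things in the scene. Friction and masses are not known exactly. Their poses are not given: they have to be found in the camera images.
- kit_case: the kit case: a closed hard case, black with aluminium edges, 170 mm long, 58 x 58 mm in section, 0.63 to 0.87 kg in all, outside the same at both ends, lying on the counter at the start. Origin at its centre (29 mm above the counter at the start); x along its length, z up at the start. Its centre of mass lies 25 to 34 mm from the middle, towards the heavy end; its contents can shift 1 to 2 mm
- end_a (a point): centre of the kit case's end face on its own +x side, 85 mm from its origin; a 0.37 to 0.53 kg tamper fills the pocket behind one end face and a 0.05 kg ring the other: which is which changes from run to run and cannot be seen. Lifted at the middle in a weak grip (about 8 N) the heavy end sags by tens of degrees; in a firm one it loads the wrist
- end_b (a point): centre of the kit case's end face on its own -x side, 85 mm from its origin; the heavy or the light end, see end_a. Lifted across its width about 30 mm from the light end in a grip of 8 to 10 N, the case swings between the pads until it hangs nearly upright, heavy end down; 35 N holds it firm
- tray: the bar tray: wood, 300 x 170 mm outside, fixed to the counter. Origin at the centre of its underside; x along its length. Floor 5 mm above the counter (290 x 160 mm inside), rim 5 mm thick and 16 mm above the counter. Along its length it has three places about 95 mm apart: the pitcher, the shaker and the rubber mat take one each, in any order
- bar_mat: the rubber mat: black, ribbed, 84 x 96 mm, fixed flat on the tray's floor at one of the three places, its top 9 mm above the counter. Origin at the centre of its underside (5 mm above the counter); x along the tray's length (84 mm), z up. The neighbours come to within about 45 mm of its centre along x
- pitcher: steel milk pitcher standing on the tray, 84 mm in diameter at the foot, 100 mm high; origin at the centre of its foot, its handle reaches 72 mm along its own +x
- shaker: steel cocoa shaker with a domed top standing on the tray, 69 mm in diameter, 106 mm high; origin at the centre of its foot
- bean_jar: clip-top jar of coffee beans standing on the counter off the +x end of the kit case, 90 mm in diameter, 132 mm high; origin at the centre of its foot
- portafilter: bottomless portafilter lying flat on the counter alongside the kit case: steel ring 74 mm in diameter (88 mm over its lugs) and 44 mm high, with a black handle along its own +x that reaches 170 mm from the ring's centre, 29 mm thick and 39 mm high at most; origin at the centre of the ring's underside
Mind the look-alikes: they are no part of the job. What is shaped like the kit_case but green or yellow is not meant.

How it is judged (in metres and radians):
On the way:
1. the case is lifted with both ends clear of the counter (height (world z) of each of end_a, end_b above 0.04 m), for 0.2 s.
At the end, for the whole second after the job is handed in: The kit case stands upright (within 3.4 degrees) on the rubber mat, tamper end down, its middle within 20 mm (along the tray) and 30 mm (across) of the mat's middle, let go and at rest; the pitcher, shaker, jar and portafilter stand within 30 mm of where they were (((angle between kit_case's own x axis and vertical below 0.06 rad and x of palm_tamper_c0 in the frame of kit_case below 0 m) or (angle between kit_case's own x axis and vertical above 3.08159 rad and x of palm_tamper_c0 in the frame of kit_case above 0 m)) and x of kit_case in the frame of bar_mat between -0.02 and 0.02 m and y of kit_case in the frame of bar_mat between -0.03 and 0.03 m and height (world z) of kit_case between 0.088 and 0.1 m and linear speed of kit_case below 0.02 m/s and angular speed of kit_case below 0.1 rad/s and contact force between the fingers and kit_case below 0.05 N and distance of each of pitcher, shaker, bean_jar, portafilter from where it was at the start of the episode below 0.03 m and angle between each of pitcher, shaker, bean_jar, portafilter's own z axis and vertical below 0.3 rad); the robot touches nothing.
It fails at once if the case is turned heavy end up (its long axis more than 45 degrees from level with the heavy end above) ((angle between kit_case's own x axis and vertical below 0.785 rad and x of palm_tamper_c0 in the frame of kit_case above 0 m) or (angle between kit_case's own x axis and vertical above 2.356 rad and x of palm_tamper_c0 in the frame of kit_case below 0 m)).
It fails at once if the case falls: it moves faster than 0.4 m/s while the fingers do not hold it (linear speed of kit_case above 0.4 m/s and contact force between the fingers and kit_case below 0.05 N).
It fails at once if the pitcher, shaker, jar or portafilter is pushed more than 30 mm or tipped more than 17 degrees (distance of any of pitcher, shaker, bean_jar, portafilter from where it was at the start of the episode above 0.03 m or angle between any of pitcher, shaker, bean_jar, portafilter's own z axis and vertical above 0.3 rad).
It also fails if it takes over 54 s, if anything falls off the work surface, if the arm or the gripper's body presses on something with over 40 N, if the wrist force passes 120 N, or if a joint passes its speed limit or range.

## Robot

A 6-joint arm with a two-finger parallel gripper is mounted at the origin on the work surface. World frame = base frame: x ahead of the robot, y to its left, z up, the work surface at z = 0. Lengths are in mm, angles in rad, forces in N, time in s.
With the tool pointing down it reaches from about 400 to 825 mm from the base axis. Payload 7 kg.
Tool frame: the origin (TCP) lies at the very end of the fingers, on their centre line; the grasp point (between the pads) lies 19 mm behind it; z points along the fingers, y is the line along which they close (so a half turn about z gives the same grasp; the last joint's range is limited). The gripper opens to 88 mm and grips with 3 to 60 N. Pads are 19 mm wide; open, the fingers measure 130 mm over their backs; the gripper's body (78 mm by 193 mm) begins 47 mm behind the grasp point.
Start: joints at [1.395, 0.359, 0.012, 0, -1.224, -0.288], TCP at [301.966, 603.665, 226.561] pointing down, gripper open.
Joint ranges: [-3.07, 3.07], [-1.43, 2.12], [-1.02, 1.25], [-3.03, 1.67], [-3.05, -0], [-3.03, 3.03]. Speed limits (rad/s): [2.39, 2.39, 3.01, 3.14, 3.14, 3.14].

## Interface

Orientations are given as a unit quaternion [x, y, z, w].
In Python, from plant import bot gives the robot as it stands. Calls block until the motion is done:
- bot.move_ptp(position, orientation): joint-space move of the TCP to a pose.
- bot.line_to(position, velocity=150, ori=None): straight line of the TCP; ori=None keeps the orientation; velocity is the mean speed in mm/s.
- bot.move_joints(angles): joint-space move.
- bot.move_gripper(opening, force=None): finger opening in mm; force is the grip in N (None keeps the last); returns when the fingers have stopped.
- bot.pause(seconds).
- bot.solve_ik(position, orientation): joint angles nearest the present ones, or None.
- bot.read_state(): the state.
- bot.camera(name): name is "scene" or "top"; returns the picture (480x640x3 uint8, red, green, blue); there is no depth.
- bot.get_calibration(name): a dict with "fx", "fy", "cx", "cy" (pixels), "view" (4x4, takes a point from world to camera coordinates). Camera axes: x right, y up, looking along -z (the intrinsics and any distortion apply to the point x, -y, -z); pixel columns grow to the right and rows downward; lengths in mm; the calibration is good to about 2 mm. A picture is of the moment at which its call begins. get_calibration takes no time and is no camera call.
A pose or a line that the arm cannot do raises bot.Unreachable and nothing moves.
- bot.close_job(): hands the job in; it is judged then, once.
The state is a dict: "t": time; "joint_pos": joint angles; "qvel": joint speeds; "tau": joint torques, N m; "tcp_pos": TCP position; "eef_rot": TCP orientation; "contact_force": force on the tool from outside, world axes, zero at the start; "moment": the same for the moment, N m; "width": finger opening in mm; "finger_force": force on a finger pad.
Only numpy, scipy, OpenCV 4.12 (cv2) and the standard library are available. Lean on these libraries where they do the work, as an engineer would, in place of code of your own. Each camera call takes 0.05 s, during which the arm holds its last target. There are 200 camera calls.

## Working session

There is one attempt and no reset: what is moved stays moved. The work goes in short steps, each a Python script; the robot and the scene stay as the last script left them, time stands still between calls to the robot, and variables do not carry over. Pictures are saved under pics/ and viewed, at most 10 in all, crops included, and the job is handed in when it is done.

```bash
ls; mkdir -p pics; python3 - <<'E'
from plant import bot
import cv2
for n in("top","scene"):
    cv2.imwrite(f"pics/{n}0.png",bot.camera(n)[:,:,::-1]); c=bot.get_calibration(n); print(n,c)
print(bot.read_state())
E
```

```text
pics
top {'fx': 463.7974806114041, 'fy': 463.7974806114041, 'cx': 327.26172215140366, 'cy': 238.12185186123216, 'view': array([[ 1.25185518e-02, -9.99727115e-01, -1.97225935e-02,
         9.84837609e+01],
       [ 9.91270199e-01,  9.81882078e-03,  1.31479970e-01,
        -4.87373095e+02],
       [-1.31250438e-01, -2.11963580e-02,  9.91122614e-01,
        -1.00286577e+03],
       [ 0.00000000e+00,  0.00000000e+00,  0.00000000e+00,
         1.00000000e+00]])}
scene {'fx': 549.1211611785919, 'fy': 549.1211611785919, 'cx': 315.8979512123238, 'cy': 235.81673106225298, 'view': array([[-6.43694232e-02,  9.97830428e-01,  1.38207930e-02,
        -8.39412384e+01],
       [-8.36098390e-01, -6.14866002e-02,  5.45122812e-01,
         3.74587808e+02],
       [ 5.44789922e-01,  2.35336982e-02,  8.38242271e-01,
        -1.55058790e+03],
       [ 0.00000000e+00,  0.00000000e+00,  0.00000000e+00,
         1.00000000e+00]])}
{'t': 0.1, 'joint_pos': array([ 1.39508969e+00,  3.59301574e-01,  1.11752797e-02, -2.97016733e-04,
       -1.22411020e+00, -2.88124322e-01]), 'qvel': array([-0.00048011, -0.00075741,  0.00147943,  0.00074124, -0.00086118,
       -0.00132522]), 'tau': array([-9.62793092e-04, -5.84160590e+01,  2.93751991e+01,  7.01553985e+00,
        1.02136118e-02, -5.91985963e-05]), 'tcp_pos': array([301.79934077, 603.29435209, 225.73810506]), 'eef_rot': array([ 9.73216039e-01, -2.29891287e-01, -9.89619448e-05,  7.26792673e-04]), 'contact_force': array([ 0.82621387, -0.2062338 ,  0.55073874]), 'moment': array([-0.02479967,  0.01615971,  0.00379846]), 'finger_force': 0.0, 'width': 87.78820868859388}
```

View pics/top0.png

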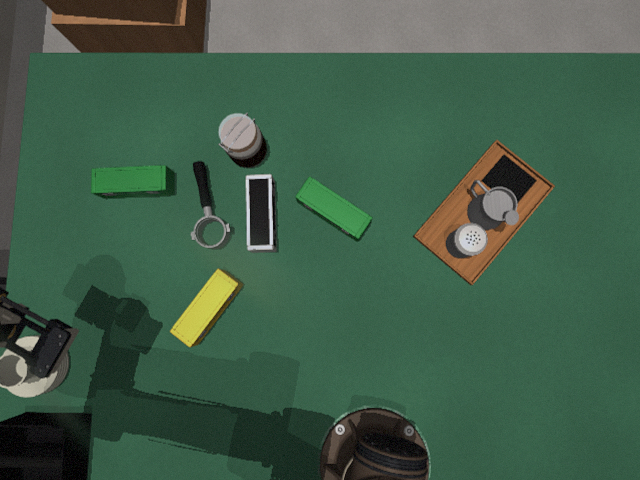

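View pics/scene0.png

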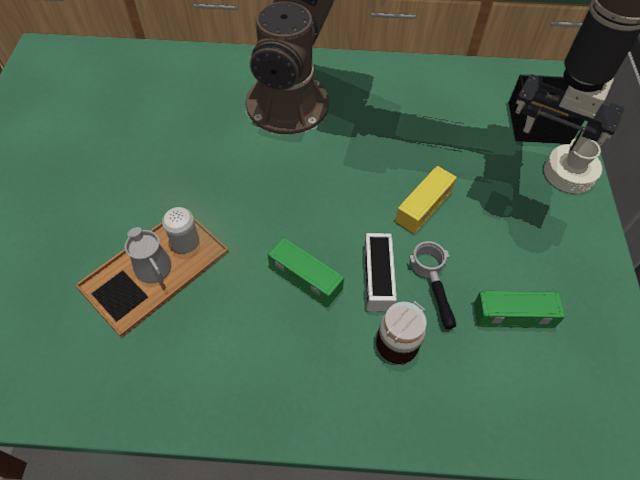

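The case is the white-edged black box at about (260,212) in the top view, with its +x end up by the jar at (240,133). The mat is the black patch at about (510,175), at the far end of the tray. The pitcher is in the middle and the shaker at the near end.

```bash
cat > h.py <<'E'
import numpy as np, cv2
from scipy.spatial.transform import Rotation as R
from plant import bot
def ray(n,px):
    c=bot.get_calibration(n); V=c["view"]
    d=np.c_[(px[:,0]-c["cx"])/c["fx"],-(px[:,1]-c["cy"])/c["fy"],-np.ones(len(px))]
    return -V[:3,:3].T@V[:3,3], d@V[:3,:3]
def cast(n,px,z):
    o,d=ray(n,np.atleast_2d(np.float64(px))); return o+d*((z-o[2])/d[:,2])[:,None]
def down(yaw):  # tool pointing down, closing axis y at world angle yaw (rad)
    y=np.array([np.cos(yaw),np.sin(yaw),0]); z=np.array([0,0,-1.])
    return R.from_matrix(np.c_[np.cross(y,z),y,z])
E
python3 - <<'E'
from h import *
im=cv2.imread("pics/top0.png"); hsv=cv2.cvtColor(im,cv2.COLOR_BGR2HSV); H,S,V=cv2.split(hsv)
def quad(m,roi):
    x0,y0,x1,y1=roi; k=np.zeros_like(m); k[y0:y1,x0:x1]=m[y0:y1,x0:x1]
    c=max(cv2.findContours(k,0,2)[0],key=cv2.contourArea); r=cv2.minAreaRect(c); return cv2.boxPoints(r)
white=((S<40)&(V>150)).astype(np.uint8)*255
wood=((H<20)&(S>70)&(V>60)).astype(np.uint8)*255
blk=(V<45).astype(np.uint8)*255
for nm,q,z in(("case",quad(white,(238,165,284,260)),58),("tray",quad(wood,(405,130,560,295)),16),("mat",quad(blk,(480,145,540,205)),9)):
    p=cast("top",q,z)[:,:2]; print(nm,q.round().tolist(),p.round().tolist(),p.mean(0).round(1))
    e=[p[1]-p[0],p[2]-p[1]]; print([ (round(float(np.hypot(*v))),round(float(np.degrees(np.arctan2(v[1],v[0]))),1)) for v in e])
print(cast("top",[(238,131)],132),"jar top");print(cast("top",[(211,232),(230,231),(213,205),(200,165)],40),"porta")
print(cast("top",[(471,239)],106),cast("top",[(500,205)],100), "shaker,pitcher")
print(cast("top",[(367,190),(358,238),(310,180)],58),"green")
E
```

```text
case [[245.0, 174.0], [271.0, 174.0], [273.0, 249.0], [247.0, 250.0]] [[624.0, 288.0], [626.0, 231.0], [458.0, 222.0], [456.0, 278.0]] [541.1 254.7]
[(57, -88.1), (168, -177.0)]
tray [[413.0, 236.0], [496.0, 137.0], [555.0, 186.0], [472.0, 285.0]] [[495.0, -89.0], [730.0, -284.0], [614.0, -413.0], [386.0, -219.0]] [ 556.3 -251.1]
[(305, -39.6), (174, -131.8)]
mat [[482.0, 181.0], [503.0, 154.0], [535.0, 180.0], [514.0, 207.0]] [[627.0, -250.0], [691.0, -301.0], [629.0, -374.0], [566.0, -322.0]] [ 628.4 -311.8]
[(82, -38.7), (95, -130.5)]
[[697.21769654 291.31929804 132.        ]] jar top
[[496.55322123 363.73390528  40.        ]
 [499.21966772 321.19480218  40.        ]
 [557.99666046 362.01249055  40.        ]
 [650.55048488 395.97762597  40.        ]] porta
[[ 477.70127967 -194.08072418  106.        ]] [[ 550.88276329 -258.1506955   100.        ]] shaker,pitcher
[[590.91191355  17.06529717  58.        ]
 [483.87837917  36.49160593  58.        ]
 [612.61747388 143.33910543  58.        ]] green
```

```bash
python3 - <<'E'
from h import *
for yaw in(93,-87):
    j=bot.solve_ik([541,255,120],down(np.radians(yaw)).as_quat()); print(yaw,None if j is None else np.round(j,2))
for yaw in(50.5,-129.5,-39.5,140.5):
    j=bot.solve_ik([629,-311.5,150],down(np.radians(yaw)).as_quat()); print(yaw,None if j is None else np.round(j,2))
    j and 0 if j is None else None
q=down(np.radians(93)).as_quat()
j=bot.read_state()["joint_pos"]
a=[bot.solve_ik([541,255,120],down(np.radians(y)).as_quat()) for y in(93,-87)]
a=[(abs(k[5]),y) for k,y in zip(a,(93,-87)) if k is not None]; yaw=min(a)[1]; print("use",yaw)
q=down(np.radians(yaw)).as_quat()
bot.move_gripper(76,40)
bot.move_ptp([541,255,130],q); bot.line_to([541,255,40],200); bot.line_to([541,255,10],80)
print(bot.read_state()["contact_force"])
bot.pause(.2); s0=bot.read_state()
bot.move_gripper(50,40); bot.pause(.2); s1=bot.read_state()
bot.line_to([541,255,75],80); bot.pause(.5); s=bot.read_state()
for k in(s0,s1,s): print(k["t"],k["contact_force"].round(2),k["moment"].round(3),k["width"],k["finger_force"],k["tcp_pos"].round(1))
cv2.imwrite("pics/scene1.png",bot.camera("scene")[150:400,250:550,::-1])
E
```

```text
93 [ 0.77  0.32 -0.3   0.   -0.95 -2.29]
-87 [ 0.77  0.32 -0.3   0.   -0.95  0.86]
50.5 [-0.18  0.45 -0.02  0.   -1.1  -2.08]
-129.5 [-0.18  0.45 -0.02  0.   -1.1   1.06]
-39.5 [-0.18  0.45 -0.02  0.   -1.1   2.64]
140.5 [-0.18  0.45 -0.02  0.   -1.1  -0.51]
use -87
[ 0.42439662 -0.17841688 -0.19280733]
3.5 [-0.91  0.49 -0.5 ] [-0.03   0.075  0.016] 75.98623469979448 0.0 [541.3 255.2  10.5]
4.15 [-0.25  2.44  1.38] [0.606 0.123 0.005] 57.73855198726556 39.985640589147806 [541.2 255.3  10.2]
5.6167 [ 0.26  0.68 -7.04] [-0.099 -0.226  0.005] 57.35688186355042 39.98664764687419 [540.9 255.   74.9]
```

View pics/scene1.png

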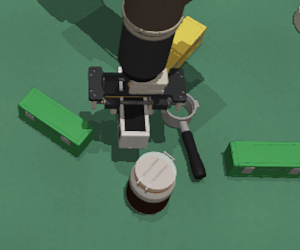

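The wrist moment My is -0.23 N m under a 7 N load, so the centre of mass is about 32 mm towards -x and the heavy end is end_b. I'll set the case down a little away from the jar, slide to the light end, and start a weak-grip lift with a load check.

```bash
python3 - <<'E'
from h import *
u=np.array([np.cos(.05),np.sin(.05),0])
p=np.array([518,243,0.])
bot.line_to(p+[0,0,75],80); bot.line_to(p+[0,0,20],80); bot.line_to(p+[0,0,10],20)
s=bot.read_state(); print(s["contact_force"].round(2),s["moment"].round(3))
bot.move_gripper(76,9); bot.pause(.3)
g=p+53*u+[0,0,10]; bot.line_to(g,80); bot.pause(.2); s=bot.read_state(); print(s["contact_force"].round(2),s["moment"].round(3))
bot.move_gripper(50,9); bot.pause(.2)
for z in(20,32):
    bot.line_to(g+[0,0,z],30); bot.pause(.2); s=bot.read_state(); print(s["t"],s["contact_force"].round(2),s["moment"].round(3),s["width"],s["finger_force"])
cv2.imwrite("pics/scene2.png",cv2.resize(bot.camera("scene")[180:380,320:500,::-1],None,fx=2,fy=2))
E
```

```text
[-1.91 -1.12 -0.95] [-0.203  0.601 -0.02 ]
[0.12 0.14 0.2 ] [-0.072 -0.047  0.001]
11.1917 [ 1.09 -0.66 -1.01] [-0.359  0.037  0.043] 57.80241398585695 9.000580930151045
11.9417 [ 0.14 -0.83 -1.2 ] [-0.156 -0.039  0.092] 57.704082074619286 8.999924724921584
```

View pics/scene2.png

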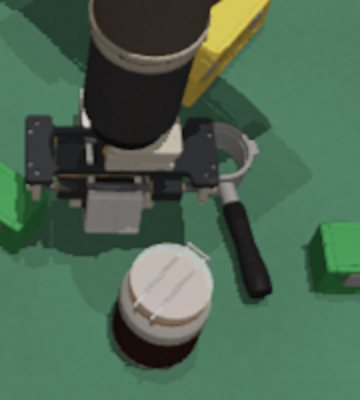

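The light end is rising, and the load of about 1.2 N shows the heavy end still rests on the counter. I'll carry on lifting slowly.

```bash
python3 - <<'E'
from h import *
p=bot.read_state()["tcp_pos"]; p[:2]=[518+53*np.cos(.05),243+53*np.sin(.05)]
for z,v in((70,45),(105,30),(125,25),(185,60)):
    p[2]=z; bot.line_to(p,v); s=bot.read_state(); print(s["t"],s["contact_force"].round(2),s["moment"].round(3),s["width"])
bot.pause(.5); s=bot.read_state(); print(s["t"],s["contact_force"].round(2),s["moment"].round(3),s["width"])
for n in("scene","top"): cv2.imwrite(f"pics/{n}3.png",bot.camera(n)[:,:,::-1])
a=cv2.imread("pics/scene3.png")[130:350,300:520]; b=cv2.imread("pics/top3.png")[110:330,170:390]
cv2.imwrite("pics/both3.png",cv2.resize(np.hstack([a,b]),None,fx=1.8,fy=1.8))
E
```

```text
12.7667 [ 0.65 -1.28  0.21] [-0.073 -0.214  0.019] 57.85172137268423
14.0833 [ 0.02 -0.22 -2.89] [ 0.052  0.275 -0.076] 57.51103807065982
15.0333 [ 0.52  0.04 -2.99] [ 0.026 -0.019 -0.016] 57.593408259553115
16.1833 [ 0.28 -0.32 -7.12] [-0.075 -0.015 -0.044] 57.878876418589016
16.6833 [ 0.34  0.23 -7.79] [-0.044 -0.067 -0.054] 58.010389787857925
```

View pics/both3.png

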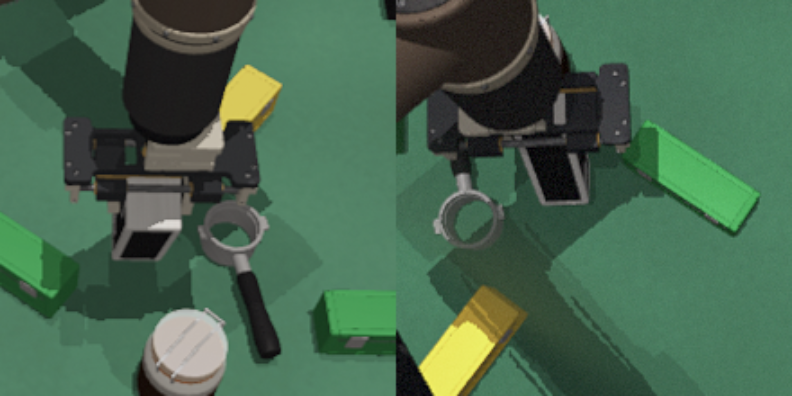

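The case hangs with its light end up, and any leftover tilt still needs measuring. The heavy end's bottom edge is at about (263,223) in the top image and (378,273) in the scene image.

```bash
cat >> h.py <<'E'
def proj(n,X):
    c=bot.get_calibration(n); p=c["view"][:3,:3]@X+c["view"][:3,3]
    return np.array([c["cx"]-c["fx"]*p[0]/p[2], c["cy"]+c["fy"]*p[1]/p[2]])
E
python3 - <<'E'
from h import *
P=np.append(bot.read_state()["tcp_pos"][:2],bot.read_state()["tcp_pos"][2]+19)
print(P)
for t in(-10,-5,0,5,10,15,20,25):
    a=np.radians(t); ax=np.array([-np.sin(a),0,-np.cos(a)]); n=np.array([np.cos(a),0,-np.sin(a)])
    print(t,"top-",proj("top",P+138*ax-29*n).round(1),"scene+",proj("scene",P+138*ax+29*n).round(1),"scene lightend+",proj("scene",P-32*ax+29*n).round(1))
E
```

```text
[570.92853832 245.64765075 203.98590642]
-10 top- [263.  199.6] scene+ [374.5 294.3] scene lightend+ [383.9 239. ]
-5 top- [262.8 205. ] scene+ [374.3 290.3] scene lightend+ [383.8 241.1]
0 top- [262.5 210.3] scene+ [374.2 285.9] scene lightend+ [383.6 243.1]
5 top- [262.1 215.4] scene+ [374.2 281.3] scene lightend+ [383.5 245. ]
10 top- [261.6 220.3] scene+ [374.1 276.5] scene lightend+ [383.3 247. ]
15 top- [261.1 225.1] scene+ [374.2 271.5] scene lightend+ [383.1 248.8]
20 top- [260.5 229.6] scene+ [374.3 266.3] scene lightend+ [382.9 250.6]
25 top- [259.8 233.8] scene+ [374.4 261. ] scene lightend+ [382.7 252.3]
```

Both views agree that it hangs about 13° off plumb, heavy end towards -x. I'll grip firmly, rotate the tool -13° about the closing axis, raise, carry it over the mat and check.

```bash
cat >> h.py <<'E'
def pose(P,th,dyaw):  # grasp point P, plumb correction th (deg), yaw change (deg) -> TCP pos, quat
    w=np.array([-np.sin(.05),np.cos(.05),0])
    T=R.from_rotvec([0,0,np.radians(dyaw)])*R.from_rotvec(-np.radians(th)*w)*down(np.radians(-87))
    return np.array(P)+T.apply([0,0,19]), T.as_quat()
M=np.array([629,-311.5])
E
python3 - <<'E'
from h import *
bot.move_gripper(50,40); bot.pause(.2); print(bot.read_state()["width"])
P=np.append(bot.read_state()["tcp_pos"][:2],204.)
for Q,th,dy in(((*P[:2],290),13,0),((600,0,290),13,-20),((*M,290),13,-42.5)):
    j=bot.solve_ik(*pose(Q,th,dy)); print(None if j is None else j.round(2))
x,q=pose(P+[0,0,20],13,0); bot.line_to(x,60,q)
x,q=pose((*P[:2],290),13,0); bot.line_to(x,120)
x,q=pose((*M,290),13,-42.5); bot.line_to(x,170,q)
bot.pause(.4); s=bot.read_state(); print(s["t"],s["tcp_pos"],s["contact_force"].round(2),s["moment"].round(3),s["width"])
for n in("scene","top"): cv2.imwrite(f"pics/{n}4.png",bot.camera(n)[:,:,::-1])
a=cv2.imread("pics/scene4.png")[130:350,40:260]; b=cv2.imread("pics/top4.png")[90:310,400:620]
cv2.imwrite("pics/both4.png",cv2.resize(np.hstack([a,b]),None,fx=1.8,fy=1.8))
E
```

```text
58.064919293850046
[ 0.81  0.12 -0.29  0.19 -0.99  0.72]
[ 0.41  0.09 -0.34  0.18 -0.98  0.77]
[-0.12  0.25 -0.11  0.14 -1.02  0.94]
22.2583 [ 632.28858285 -314.20751528  271.53046799] [-0.92 -0.31 -7.86] [ 0.903  1.13  -0.026] 57.82769769337291
```

View pics/both4.png

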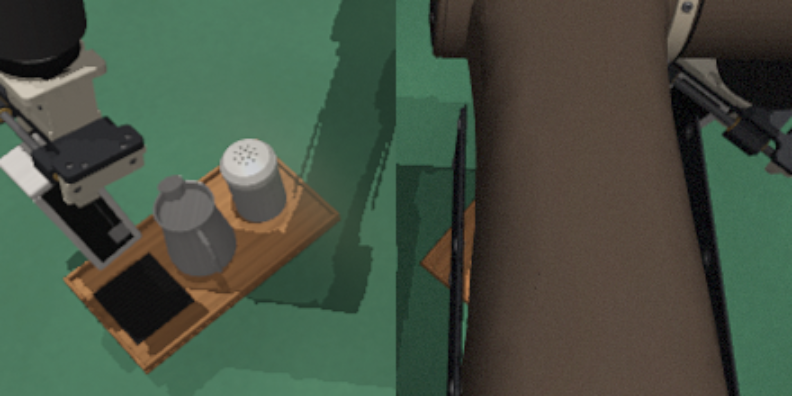

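```bash
python3 - <<'E'
from h import *
P=np.append(M,290.)
k=np.radians(2.9-42.5); n0=np.array([np.cos(k),np.sin(k),0]); c=np.array([-np.sin(k),np.cos(k),0]); z=np.array([0,0,1.])
f=lambda X:((proj("scene",X)-[40,130])*1.8).round(0)
for t in(-15,-10,-5,0,5,10,15):
    a=np.radians(t); ax=-np.sin(a)*n0-np.cos(a)*z; n=np.cos(a)*n0-np.sin(a)*z
    print(t,*[f(P+L*ax+s*29*n+29*c) for L,s in((138,1),(138,-1),(-32,1))])
E
```

```text
-15 [ 64. 284.] [113. 257.] [ 43. 171.]
-10 [ 75. 279.] [123. 250.] [ 40. 174.]
-5 [ 86. 274.] [132. 242.] [ 38. 178.]
0 [ 96. 268.] [141. 235.] [ 37. 181.]
5 [106. 262.] [149. 226.] [ 35. 184.]
10 [116. 255.] [157. 218.] [ 34. 187.]
15 [125. 248.] [164. 209.] [ 33. 191.]
```

The predicted upright corners (96,268) and (141,235) match the picture (100,268) and (137,235), so the case is plumb to about 1° and centred. Next I'll lower it until it touches.

```bash
python3 - <<'E'
from h import *
z=290.; f0=bot.read_state()["contact_force"][2]
go=lambda z,v: bot.line_to(pose((*M,z),13,-42.5)[0],v)
go(175,120); go(153,40); bot.pause(.2); f0=bot.read_state()["contact_force"][2]
z=153
while z>139:
    z-=1; go(z,15); bot.pause(.05); f=bot.read_state()["contact_force"][2]
    if f-f0>4: break
print(z,f0,f,bot.read_state()["t"])
bot.move_gripper(50,8); bot.pause(.3); s=bot.read_state(); print(s["contact_force"].round(2),s["t"])
cv2.imwrite("pics/scene5.png",cv2.resize(bot.camera("scene")[170:370,40:260,::-1],None,fx=2,fy=2))
E
```

```text
152 4.5165431328631085 8.742842460609937 24.6667
[-3.56  0.53  6.15] 25.1833
```

View pics/scene5.png

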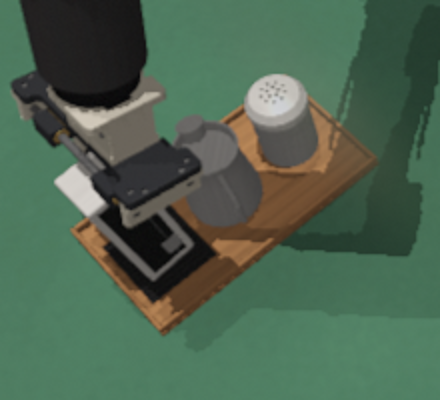

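```bash
python3 - <<'E'
from h import *
k=np.radians(2.9-42.5); n0=np.array([np.cos(k),np.sin(k),0]); c=np.array([-np.sin(k),np.cos(k),0]); z=np.array([0,0,1.])
f=lambda X:((proj("scene",X)-[40,170])*2).round(0)
P=np.append(M,152.)
for t in(-10,-5,0,5,10):
    a=np.radians(t); ax=-np.sin(a)*n0-np.cos(a)*z; n=np.cos(a)*n0-np.sin(a)*z
    b=P+138*ax; 
    print(t,*[f(P+L*ax+s*29*n+29*c) for L,s in((143,1),(143,-1),(-27,1))], min((P+138*ax+29*n)[2],(P+138*ax-29*n)[2]).round(1))
s=bot.read_state(); print(s["t"],s["tcp_pos"],pose(P,13,-42.5)[0])
E
```

```text
-10 [129. 294.] [176. 263.] [100. 198.] 11.1
-5 [139. 288.] [185. 255.] [ 99. 201.] 12.0
0 [150. 281.] [194. 247.] [ 97. 204.] 14.0
5 [160. 275.] [202. 238.] [ 96. 207.] 12.0
10 [170. 267.] [210. 229.] [ 95. 210.] 11.1
25.2333 [ 633.396864   -315.02961085  135.25122207] [ 632.29155267 -314.22641811  133.48696877]
```

The case looks upright to about 2° and is pressed onto the mat. I'll relax the grip, unload, release and retreat straight up.

```bash
python3 - <<'E'
from h import *
go=lambda z,v: bot.line_to(pose((*M,z),13,-42.5)[0],v)
bot.move_gripper(50,3); bot.pause(.2); go(153.5,10); bot.pause(.2); print(bot.read_state()["contact_force"].round(2))
bot.move_gripper(66); bot.pause(.2); bot.move_gripper(84); bot.pause(.3)
s=bot.read_state(); print(s["t"],s["contact_force"].round(2),s["width"])
go(260,80)
p=bot.read_state()["tcp_pos"]; bot.line_to([480,60,320],200); bot.pause(.3)
for n in("scene","top"): cv2.imwrite(f"pics/{n}6.png",bot.camera(n)[:,:,::-1])
a=cv2.imread("pics/scene6.png")[150:350,60:260]; b=cv2.imread("pics/top6.png")[110:310,400:600]
cv2.imwrite("pics/both6.png",cv2.resize(np.hstack([a,b]),None,fx=2,fy=2)); print(bot.read_state()["t"])
k=np.radians(2.9-42.5); n0=np.array([np.cos(k),np.sin(k),0]); c=np.array([-np.sin(k),np.cos(k),0])
for zz in(9,179):
  for sx,sy in((1,1),(1,-1),(-1,1),(-1,-1)):
    X=np.append(M,zz)+29*(sx*n0+sy*c); print(zz,sx,sy,((proj("scene",X)-[60,150])*2).round(),((proj("top",X)-[400,110])*2+[400,0]).round())
E
```

```text
[-0.79 -0.12 -4.65]
27.6583 [0.34 0.5  0.74] 83.59586803070974
31.75
9 1 1 [110. 321.] [612. 105.]
9 1 -1 [ 78. 288.] [652. 137.]
9 -1 1 [154. 287.] [581. 143.]
9 -1 -1 [122. 255.] [621. 175.]
179 1 1 [ 57. 244.] [675.  55.]
179 1 -1 [ 23. 208.] [723.  91.]
179 -1 1 [108. 207.] [639.  99.]
179 -1 -1 [ 74. 172.] [687. 136.]
```

View pics/both6.png

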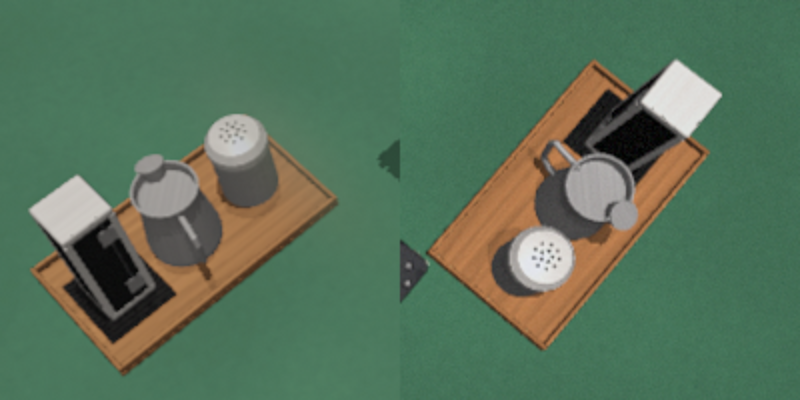

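The case stands upright on the mat. Its corners are within about 6 mm of the predicted centred position in both views, and the neighbours look unmoved, so I'm handing in.

```bash
python3 - <<'E'
from plant import bot
print(bot.close_job())
E
```

```text
the job is handed in; nothing more can be done
None
```

I stood the kit case upright on its heavy end (end_b), about 6 mm from the mat's middle, let go of it and handed the job in; no verdict came back.

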